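# Key the pink nail-colour wheel onto its display stand

### The arm

A 6-joint arm with a two-finger parallel gripper is mounted at the origin on the work surface. World frame = base frame: x ahead of the robot, y to its left, z up, the work surface at z = 0. Lengths are in mm, angles in rad, forces in N, time in s.
With the tool pointing down it reaches from about 350 to 850 mm from the base axis. Payload 8.1 kg.
Tool frame: the origin (TCP) lies at the very end of the fingers, on their centre line; the grasp point (between the pads) lies 19 mm behind it; z points along the fingers, y is the direction in which the jaws open and shut (so a half turn about z gives the same grasp; the last joint's range is limited). The gripper opens to 93 mm and grips with 3 to 60 N. Pads are 15 mm wide; open, the fingers measure 128 mm over their backs; the gripper's body (75 mm by 188 mm) begins 65 mm behind the grasp point.
Start: joints at [-1.337, 0.13, 1.488, -0, 1.523, -0.085], TCP at [188.076, -569.765, 218.635] pointing down, gripper open.
Joint ranges: [-2.96, 2.96], [-0.89, 2.26], [0.02, 2.5], [-1.34, 4.48], [0, 2.73], [-2.66, 2.66]. Speed limits (rad/s): [2.39, 2.39, 2.79, 3.14, 3.14, 3.14].

### API

Orientations are given as a rotation vector (axis times angle).
In Python, from workcell import arm, capture, camera_info, order, recognise gives the robot as it stands.
- The arm moves only by the shell command python3 -m creep 'ROWS'. ROWS is JSON, a list of rows, each an object of numbers: "fingers": the finger opening in cm, from 0 to 9.3; "x", "y", "z": the shift along the tool's x, y, z in cm; "twist": the turn about the tool's z in rad. In form: [{"fingers": .., "x": .., "y": .., "z": .., "twist": ..}, ...]. A call has 1 to 10 rows; each row shifts and turns the pose as measured when the row begins, along the tool's axes as they then stand; what a row does not reach is not made up. A row lasts 1/10 s, in which the tool goes at most 50 mm and 8.59 degrees, less where a joint would pass 70% of its speed; a pose out of reach is approached as far as the arm can. A call with a gripper value outside its range is refused whole. The fingers move at their own pace and stop on an object; the grip force is fixed at half the most. Time passes only in rows, so rows that do not move let the fingers close. It gives the time, the measured TCP pose, the force and the opening at its end, in the units of the state.
- arm.sense(): the state, without advancing time (a new reading comes with each control period).
- capture(name): name is "scene" or "top"; returns (picture, depth): 384x512x3 uint8, blue, green, red; 384x512 float32, mm along the optical axis (not along the pixel's ray), 0 where there is no reading.
- camera_info(name): a dict with "vertical_fov" (degrees; the focal length in pixels is half the picture's height over the tangent of half this angle, whatever the lens; pixels are square), "cx", "cy" (the principal point, pixels), "eye" and "attitude" of the camera in the world. Camera axes: x right, y down, z forward; pixel columns grow to the right and rows downward; lengths in mm; the calibration is good to about 2 mm. A picture is of the moment at which its call begins. camera_info takes no time and is no camera call.
- order.sign_off(): hands the job in, once; it reports no verdict.
Trained networks look in the newest picture that a camera, given by its name, has taken for a name from the list of things; names that differ only in an ending like _2 or _b are one class to them, and where a whole thing is asked for, a point or a joint stands for the part that bears it (a point fixed in the world has none). Each returns a list of dicts, best first, with "confidence" (0 to 1); they miss things now and then, are a little off and sometimes report something else, mostly with a low value. They report only what shows in the picture. A call takes as long as a camera call. They do not tell look-alikes from the thing itself.
- recognise(camera, name): "at" ([x, y, z] in mm, in world coordinates, good to about 4 mm: the middle of the surface that is visible of it).
The state is a dict: "time_s": time; "q": joint angles; "dq": joint speeds; "tau": joint torques, N m; "eef_pos": TCP position; "orientation": TCP orientation; "contact_force": force on the tool from outside, world axes, zero at the start; "ft_torque": the same for the moment, N m; "grip_width": finger opening in mm.
Only numpy, scipy, OpenCV 4.12 (cv2) and the standard library are available. Lean on these libraries where they do the work, as an engineer would, in place of code of your own. Each camera call takes 0.05 s, during which the arm holds its last target.

### The job

Put the pink nail-colour sample wheel on the display stand: lift it by its hub, turn it until the slot in the hub lines up with the stand's flat brass key, lower it all the way down until it sits flat on the black foot, and only then let go. Don't drop it onto the key, and leave the blue wheel where it is.

Things in the scene. Friction and masses are not known exactly. Their poses are not given: they have to be found in the camera images.
- pink_wheel_center (a point): Loose sample wheel, 130 g, lying flat: pink oblong hub 70 long (x) x 38 wide (y) x 60 mm tall (z up), with a slot 54 x 22 mm (long way along x) right through it from top to bottom, on a flat white ring of pink sample nails, 6 mm thick, 144 mm across. Grip the hub across its 38 mm (along y). Point: hub centre, 30 mm above the wheel's underside.
- blue_wheel_center (a point): Blue sample wheel, same shape and size as the pink one but with blue hub and blue nails; loose, not wanted, to be left where it is. Point: its hub centre, 30 mm above its underside; axes as for the pink wheel.
- stand_seat (a point): Stand, fixed: round black foot, 100 mm across, 16 mm tall; on it an upright flat brass key 40 long (x) x 8 thick (y), rising 50 mm above the foot, nose rounded. Point: on the key's axis at the foot's top face, where a seated wheel's underside rests (hub centre 30 mm above it). The slot fits over the key with 7 mm play each side; half a turn makes no difference.
There are look-alikes about, which are no part of the job. What is shaped like the part that bears stand_seat but orange is not meant. Leave any orange look-alike of the part that bears pink_wheel_center alone.

How it is judged (in metres and radians):
At the end, for the whole second after the job is handed in: The pink wheel rests, released and still, fully home on the stand: hub centre within 16 mm of the key's axis and 24 to 36 mm above the foot's top, hub's long side within 0.45 rad of the key's (either way round), upright within 0.12 rad; the blue wheel is within 30 mm of where it started (horizontal distance between pink_wheel_center and stand_seat below 0.016 m and z of pink_wheel_center in the frame of stand_seat between 0.024 and 0.036 m and angle between the x axis of pink_wheel_center and the x axis of stand_seat, either way round below 0.45 rad and angle between pink_wheel_center's own z axis and vertical below 0.12 rad and linear speed of pink_wheel below 0.02 m/s and distance of blue_wheel_center from where it was at the start of the episode below 0.03 m); the robot touches nothing.
It fails at once if the pink wheel is let go over the key more than 15 mm above its seat (horizontal distance between pink_wheel_center and stand_seat below 0.04 m and z of pink_wheel_center in the frame of stand_seat above 0.045 m and contact force between the fingers and pink_wheel below 0.05 N).
It fails at once if the blue wheel is moved by more than 30 mm (distance of blue_wheel_center from where it was at the start of the episode above 0.03 m).
It also fails if it takes over 40 s, if anything falls off the work surface, if the arm or the gripper's body presses on something with over 40 N, if the wrist force passes 120 N, or if a joint passes its speed limit or range.

## Working session

There is one attempt and no reset: what is moved stays moved. The work goes in short steps, Python scripts to look and compute and a shell command to move; the robot and the scene stay as the last step left them, time stands still between calls to the robot, and variables do not carry over. Pictures are saved under pics/ and viewed, and the job is handed in when it is done.

```bash
mkdir -p pics; python3 - <<'E'
from workcell import arm, capture, camera_info
import cv2, numpy as np
print(arm.sense())
for n in ("scene","top"):
    p,d=capture(n); print(n,camera_info(n)); cv2.imwrite(f"pics/{n}0.png",p); np.savez(f"{n}0.npz",p=p,d=d)
E
```

```text
{'time_s': 0.0, 'q': array([-1.33742883e+00,  1.31131713e-01,  1.48924990e+00, -2.99785706e-05,
        1.52300710e+00, -8.53989947e-02]), 'dq': array([-1.05954762e-03,  1.16065947e-03, -1.20643819e-03, -4.46457021e-06,
        5.50186177e-04, -9.32004581e-04]), 'tau': array([ 4.45714550e-04, -5.59839070e+01, -4.91758382e+01,  7.68999243e-02,
        3.51299671e-02, -1.67658050e-04]), 'eef_pos': array([ 187.91839451, -569.22357682,  217.62117835]), 'orientation': array([-3.10000745e+00, -4.98318312e-01,  2.55297549e-04]), 'contact_force': array([ 0.53513726, -0.18194026, -0.74059879]), 'ft_torque': array([ 0.00994898,  0.00444198, -0.01943891]), 'grip_width': 93.10350237683173}
scene {'vertical_fov': 57.49667209807106, 'cx': 260.05629598952527, 'cy': 193.90512504642646, 'eye': array([ 894.41806623, -203.84261382,  568.5247462 ]), 'attitude': array([-2.14799144, -1.28866784,  0.4880228 ])}
top {'vertical_fov': 45.019331265768606, 'cx': 256.4765451784182, 'cy': 197.65696421922038, 'eye': array([ 321.23496573,  -17.13465816, 1093.49873986]), 'attitude': array([-2.07976927,  2.14514282, -0.14912887])}
```

View pics/scene0.png

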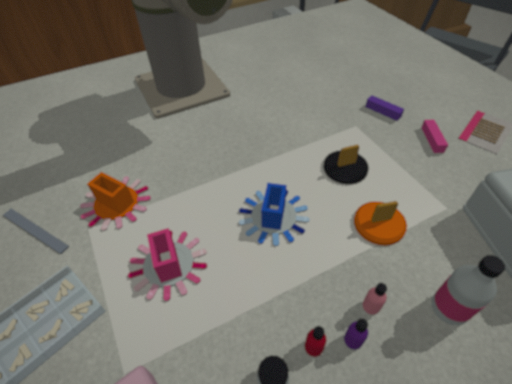

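View pics/top0.png

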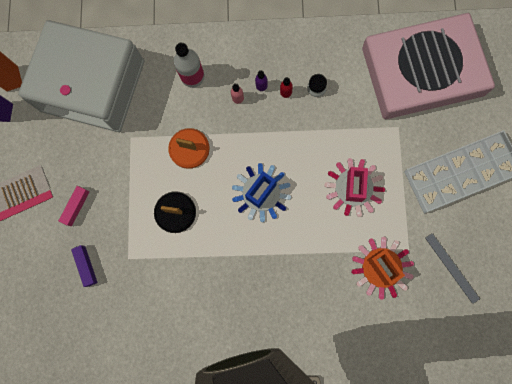

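The top view shows the pink wheel at about (357,184), the blue one at (262,190) and the black stand with its key at (173,211). The orange look-alikes are at (188,148) and (383,267).

```bash
cat > h.py <<'E'
import numpy as np, cv2
from scipy.spatial.transform import Rotation as R
from workcell import arm,capture,camera_info,recognise
def cloud(n,d):
    c=camera_info(n); f=192/np.tan(np.radians(c['vertical_fov'])/2)
    v,u=np.mgrid[:384,:512]
    P=np.stack([(u-c['cx'])/f*d,(v-c['cy'])/f*d,d],-1)
    return P@R.from_rotvec(c['attitude']).as_matrix().T+c['eye']
def rect(P):
    r=cv2.minAreaRect(P[:,:2].astype(np.float32)); b=cv2.boxPoints(r)
    e=[b[1]-b[0],b[2]-b[1]]; e=max(e,key=np.linalg.norm)
    return np.round(r[0],1),np.round(r[1],1),round(float(np.arctan(e[1]/e[0])),3)
def analyse(n,p,d):
    W=cloud(n,d); hsv=cv2.cvtColor(p,cv2.COLOR_BGR2HSV); H,S,V=[hsv[...,i].astype(int) for i in range(3)]
    z=W[...,2]; ok=d>0
    out={}
    for nm,m in dict(pink=(H>155)&(H<178)&(S>110),blue=(H>100)&(H<125)&(S>120),key=(H>8)&(H<28)&(S>100)).items():
        lo=35 if nm=='key' else 45
        mm=(m&ok&(z>lo)&(z<80)).astype(np.uint8)
        k,l,st,_=cv2.connectedComponentsWithStats(mm)
        for i in range(1,k):
            if st[i,4]<15: continue
            Q=W[l==i]; print(n,nm,st[i],'z',np.round(np.percentile(Q[:,2],[5,50,95]),1),'mean',np.round(Q.mean(0),1),rect(Q))
    m=ok&(V<60)&(z>5)&(z<30)
    k,l,st,_=cv2.connectedComponentsWithStats(m.astype(np.uint8))
    for i in range(1,k):
        if st[i,4]>300: Q=W[l==i]; print(n,'black',st[i],'z',np.median(Q[:,2]).round(1),rect(Q),cv2.minEnclosingCircle(Q[:,:2].astype(np.float32)))
    return W
E
python3 - <<'E'
from h import *
for n in("top","scene"):
    a=np.load(n+"0.npz"); W=analyse(n,a['p'],a['d'])
for n in("top","scene"):
    for t in("pink_wheel_center","blue_wheel_center","stand_seat"):
        print(n,t,[(np.round(r['at'],0),round(r['confidence'],2)) for r in recognise(n,t)])
E
for n in top scene; do python3 -c "
import cv2
p=cv2.imread('pics/${n}0.png')
a,b=((150,140,400,230) if '$n'=='top' else (140,140,390,270))[:2],((150,140,400,230) if '$n'=='top' else (120,130,400,270))[2:]
cv2.imwrite('pics/${n}0c.png',cv2.resize(p[a[1]:b[1],a[0]:b[0]],None,fx=3,fy=3))"; done
```

```text
top pink [178  64  24  17 118] z [46.6 58.8 71. ] mean [810.3 164.1  58.6] (array([813.9, 166.5]), array([21.8, 57.6]), -1.285)
top pink [281  82  11   9  40] z [46.5 51.1 64.9] mean [774.6 -58.7  52.2] (array([774.7, -60.6]), array([15.1, 23.8]), -1.529)
top pink [348 167  20  32 363] z [48.4 58.9 62. ] mean [ 533.7 -213.2   57.8] (array([ 534.5, -213.7]), array([38.8, 70.9]), -0.127)
top blue [245 172  31  34 320] z [48.7 58.8 62. ] mean [529.    7.9  57.9] (array([529.4,   8.4]), array([38. , 70.2]), -0.659)
top key [  0  52  15  33 268] z [36.8 56.  77.4] mean [842.4 620.   56.3] (array([845.7, 620. ]), array([33. , 67.8]), -0.267)
top key [176 138  19  10 111] z [36.5 61.8 67.1] mean [643.2 180.6  57.1] (array([644.6, 182. ]), array([40. ,  8.7]), 1.295)
top key [161 206  20   7  93] z [39.  62.9 67.1] mean [487.2 214.3  58.8] (array([488.5, 216.8]), array([41.4,  8. ]), 1.401)
top key [370 249  34  36 454] z [39.4 58.3 62.3] mean [ 343.4 -264.5   55.7] (array([ 343.6, -265.5]), array([70.5, 39. ]), 0.552)
top black [ 154  192   42   41 1219] z 14.8 (array([487.6, 215.1]), array
[... 974 characters left out ...]
([40.3,  8.7]), 1.241)
scene black [324 152  44  31 837] z 14.8 (array([495.7, 210. ]), array([93.5, 81.2]), 0.736) ((493.18701171875, 212.97378540039062), 47.12060546875)
top pink_wheel_center [(array([ 532., -205.,    9.]), 0.79), (array([ 342., -256.,    4.]), 0.65)]
top blue_wheel_center [(array([526.,  12.,   7.]), 0.7)]
top stand_seat [(array([487., 213.,  16.]), 0.95), (array([636., 180.,  16.]), 0.94)]
scene pink_wheel_center [(array([ 552., -214.,    8.]), 0.82), (array([ 358., -265.,    8.]), 0.74)]
scene blue_wheel_center [(array([538.,   6.,   8.]), 0.88)]
scene stand_seat [(array([496., 212.,  23.]), 0.91), (array([653., 172.,  14.]), 0.68), (array([ 548., -216.,    6.]), 0.21)]
```

```bash
cat >> h.py <<'E'
def plan(x,y,z,ang):
    """shift (cm, tool axes) and twist so that the tool's x axis lies along world angle ang (mod pi)"""
    s=arm.sense(); M=R.from_rotvec(s['orientation']).as_matrix()
    d=M.T@(np.array([x,y,z])-s['eef_pos'])/10
    yaw=np.arctan2(M[1,0],M[0,0]); 
    w=(ang-yaw+np.pi/2)%np.pi-np.pi/2   # world turn
    print('t',s['time_s'],'pos',s['eef_pos'].round(1),'yaw',yaw.round(3),'toolz',M[:,2].round(3),'q',s['q'].round(3),'F',s['contact_force'].round(1),'grip',round(s['grip_width'],1))
    print('shift cm',d.round(2),'twist',round(-w,3),'or',round(-w+np.pi*np.sign(w),3))
E
python3 -c "
from h import *
plan(535,-212.7,160,-0.128)"
```

```text
t 0.4 pos [ 188.1 -569.7  218.5] yaw 0.319 toolz [-0.  0. -1.] q [-1.337  0.131  1.488 -0.     1.523 -0.085] F [-0.2  0.  -0.8] grip 92.8
shift cm [ 44.13 -23.02   5.86] twist 0.447 or -2.695
```

View pics/top0c.png

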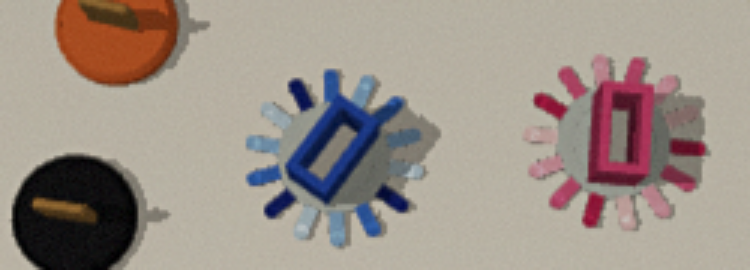

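The crop confirms the orientations: the pink hub lies nearly along x, and the key lies nearly along y.

```bash
python3 -m creep '[{"fingers":9.3,"x":4.4,"y":-2.3},{"fingers":9.3,"x":4.4,"y":-2.3},{"fingers":9.3,"x":4.4,"y":-2.3},{"fingers":9.3,"x":4.4,"y":-2.3},{"fingers":9.3,"x":4.4,"y":-2.3},{"fingers":9.3,"x":4.4,"y":-2.3},{"fingers":9.3,"x":4.4,"y":-2.3},{"fingers":9.3,"x":4.4,"y":-2.3},{"fingers":9.3,"x":4.4,"y":-2.3},{"fingers":9.3,"x":4.4,"y":-2.3}]'; python3 -c "
from h import *
plan(535,-212.7,160,-0.128)"
```

```text
t 0.4 pos [ 188.1 -569.7  218.5] yaw 0.319 toolz [-0.  0. -1.] q [-1.337  0.131  1.488 -0.     1.523 -0.085] F [-0.2  0.  -0.8] grip 92.8
shift cm [ 44.13 -23.02   5.86] twist 0.447 or -2.695invalid input at $[0]: expected keys fingers, x, y, z, twist
```

```bash
python3 -m creep '[{"fingers":9.3,"x":4.4,"y":-2.3,"z":0,"twist":0},{"fingers":9.3,"x":4.4,"y":-2.3,"z":0,"twist":0},{"fingers":9.3,"x":4.4,"y":-2.3,"z":0,"twist":0},{"fingers":9.3,"x":4.4,"y":-2.3,"z":0,"twist":0},{"fingers":9.3,"x":4.4,"y":-2.3,"z":0,"twist":0},{"fingers":9.3,"x":4.4,"y":-2.3,"z":0,"twist":0},{"fingers":9.3,"x":4.4,"y":-2.3,"z":0,"twist":0},{"fingers":9.3,"x":4.4,"y":-2.3,"z":0,"twist":0},{"fingers":9.3,"x":4.4,"y":-2.3,"z":0,"twist":0}]'; python3 -c "
from h import *
plan(535,-212.7,160,-0.128)"
```

```text
time_s: 1.3
eef_pos: [500.5, -249.1, 218.5]
orientation: [3.101, 0.48, 0.001]
contact_force: [0.5, -1.2, 0.1]
grip_width: 93.1
t 1.3 pos [ 500.5 -249.1  218.5] yaw 0.307 toolz [ 0.001 -0.003 -1.   ] q [-0.552  0.017  1.607 -0.002  1.514  0.712] F [ 0.5 -1.2  0.1] grip 93.1
shift cm [ 4.39 -2.45  5.85] twist 0.435 or -2.707
```

Tracking is good. Next I translate, twist and start to descend.

```bash
python3 -m creep '[{"fingers":9.3,"x":4.4,"y":-2.4,"z":0,"twist":0},{"fingers":9.3,"x":0,"y":0,"z":2,"twist":0.14},{"fingers":9.3,"x":0,"y":0,"z":2,"twist":0.14},{"fingers":9.3,"x":0,"y":0,"z":1.8,"twist":0.14},{"fingers":9.3,"x":0,"y":0,"z":0,"twist":0.01},{"fingers":9.3,"x":0,"y":0,"z":0,"twist":0}]'; python3 -c "
from h import *
p,d=capture('scene');cv2.imwrite('pics/s1.png',p)
analyse('scene',p,d)
plan(535,-212.7,22,-0.128)"
```

```text
time_s: 1.9
eef_pos: [540.9, -205.5, 160.5]
orientation: [3.133, -0.194, 0.009]
contact_force: [0.2, 0.7, -0.1]
grip_width: 93.1
scene pink [148 229  31  42 608] z [47.1 58.6 60.6] mean [ 539.5 -212.4   56.8] (array([ 535.1, -211.5]), array([37.9, 69.9]), -0.131)
scene pink [441 282  39  34 374] z [46.  57.1 67.3] mean [838.3 149.3  56.9] (array([837. , 152.6]), array([55.4, 19.7]), 0.171)
scene pink [308 331  17  18 181] z [45.8 51.1 65.4] mean [784.4 -64.4  52.2] (array([783.5, -63.5]), array([24.5, 18.1]), 0.695)
scene blue [262 184  25  34 441] z [46.7 58.6 60.5] mean [535.2   6.7  56.4] (array([531.4,   9.4]), array([37.9, 68.2]), -0.67)
scene key [340 145  18  15 178] z [36.8 51.2 64.6] mean [491.3 214.6  51.3] (array([491.6, 217.3]), array([39.9,  8.8]), 1.26)
scene key [ 98 175  20  10 104] z [39.2 54.1 60.5] mean [ 324.4 -261.8   52.5] (array([ 328.3, -257. ]), array([41.9, 12.3]), 0.857)
scene key [106 185  24  20 258] z [36.5 51.2 60.2] mean [ 372.1 -249.8   50.1] (array([ 364.1, -252.9]), array([33.4, 36.6]), -0.8)
scene key [374 202  23  15 244] z [37.1 52.5 65.7] mean [647.2 179.7  52.4] (array([646.6, 183.6]), array([41.3,  9.7]), 1.258)
scene black [324 152  43  31 820] z 14.8 (array([495.4, 210.3]), array([92.4, 82. ]), 0.79) ((493.83673095703125, 212.4282989501953), 46.775089263916016)
t 1.95 pos [ 540.8 -205.5  160.5] yaw -0.124 toolz [ 0.005 -0.003 -1.   ] q [-0.452  0.1    1.628 -0.     1.407  1.243] F [-0.3  0.4 -0.5] grip 92.9
shift cm [-0.56  0.76 13.84] twist 0.004 or -3.137
```

View pics/s1.png

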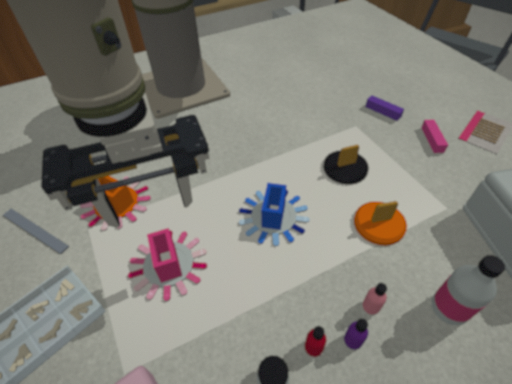

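The gripper is above the wheels, with its finger tips near (185,203) and (100,205). I'll check this against the projected TCP.

```bash
python3 - <<'E'
from h import *
for n in('scene','top'):
    if n=='top':
        p,d=capture('top');cv2.imwrite('pics/t1.png',p)
    c=camera_info(n); f=192/np.tan(np.radians(c['vertical_fov'])/2)
    A=R.from_rotvec(c['attitude']).as_matrix()
    s=arm.sense(); M=R.from_rotvec(s['orientation']).as_matrix()
    for o in (-46,0,46):
        q=A.T@(s['eef_pos']+M[:,1]*o-c['eye']); print(n,o,q[:2]/q[2]*f+[c['cx'],c['cy']])
E
```

```text
scene -46 [181.67941806 202.80433763]
scene 0 [150.89423245 211.64525505]
scene 46 [118.87634597 220.84018062]
top -46 [340.2761388 166.8165543]
top 0 [362.81715287 168.69839299]
top 46 [385.48272407 170.59063035]
```

View pics/t1.png

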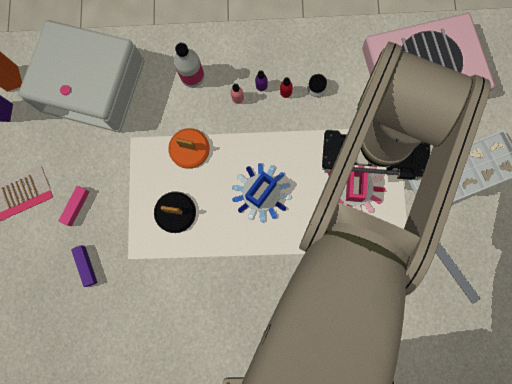

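```bash
python3 -c "
import cv2
p=cv2.imread('pics/s1.png')[100:300,30:230]
cv2.imwrite('pics/s1c.png',cv2.resize(p,None,fx=3,fy=3))"
```

```text
(no output)
```

View pics/s1c.png

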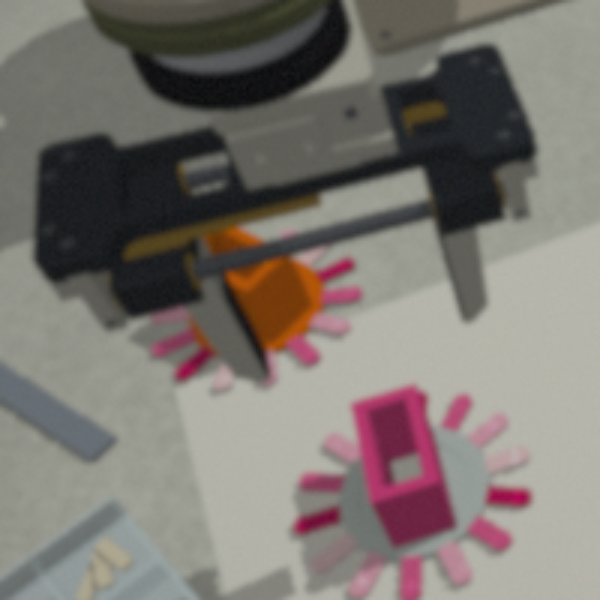

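The finger tips are at about (117,226) and (187,206), which agrees with the projection. Now I centre and descend.

```bash
python3 -m creep '[{"fingers":9.3,"x":-0.55,"y":0.75,"z":0,"twist":0},{"fingers":9.3,"x":0,"y":0,"z":2.5,"twist":0},{"fingers":9.3,"x":0,"y":0,"z":2.5,"twist":0},{"fingers":9.3,"x":0,"y":0,"z":2.0,"twist":0},{"fingers":9.3,"x":0,"y":0,"z":0,"twist":0}]'; python3 -c "
from h import *
plan(535,-212.3,22,-0.128)"
```

```text
time_s: 2.5
eef_pos: [536.9, -218.4, 96.2]
orientation: [3.128, -0.183, 0.026]
contact_force: [-0.2, 0.5, -0.2]
grip_width: 93.4
t 2.5 pos [ 536.9 -218.4   96.2] yaw -0.117 toolz [ 0.016 -0.009 -1.   ] q [-4.740e-01  1.480e-01  1.697e+00 -1.000e-03  1.277e+00  1.214e+00] F [-0.2  0.5 -0.2] grip 93.4
shift cm [-0.39 -0.64  7.41] twist 0.011 or -3.131
```

```bash
python3 -m creep '[{"fingers":9.3,"x":-0.3,"y":-0.5,"z":0,"twist":0},{"fingers":9.3,"x":0,"y":0,"z":1.2,"twist":0},{"fingers":9.3,"x":0,"y":0,"z":1.2,"twist":0},{"fingers":9.3,"x":0,"y":0,"z":0,"twist":0}]'; python3 -c "
from h import *
plan(535,-212.3,22,-0.128)"
```

```text
time_s: 2.9
eef_pos: [536.6, -215.2, 75.4]
orientation: [3.125, -0.182, 0.035]
contact_force: [-0.3, -0.1, -0.1]
grip_width: 92.9
t 2.9 pos [ 536.6 -215.2   75.4] yaw -0.116 toolz [ 0.022 -0.013 -1.   ] q [-4.690e-01  1.610e-01  1.724e+00 -1.000e-03  1.231e+00  1.218e+00] F [-0.3 -0.1 -0.1] grip 92.9
shift cm [-0.32 -0.32  5.33] twist 0.012 or -3.13
```

```bash
python3 -m creep '[{"fingers":9.3,"x":0,"y":-0.25,"z":1,"twist":0},{"fingers":9.3,"x":0,"y":0,"z":1.5,"twist":0},{"fingers":9.3,"x":0,"y":0,"z":1.5,"twist":0},{"fingers":9.3,"x":0,"y":0,"z":1,"twist":0},{"fingers":9.3,"x":0,"y":0,"z":0,"twist":0}]'; python3 -c "
from h import *
plan(535,-212.3,22,-0.128)"
```

```text
time_s: 3.4
eef_pos: [538.0, -212.9, 20.5]
orientation: [3.125, -0.181, 0.034]
contact_force: [-0.2, 0.1, -0.1]
grip_width: 92.7
t 3.4 pos [ 538.  -212.9   20.5] yaw -0.115 toolz [ 0.021 -0.012 -1.   ] q [-0.464  0.233  1.752 -0.002  1.132  1.223] F [-0.2  0.1 -0.1] grip 92.7
shift cm [-0.3  -0.02 -0.16] twist 0.013 or -3.129
```

```bash
python3 -m creep '[{"fingers":6,"x":-0.25,"y":0,"z":0,"twist":0},{"fingers":4.5,"x":0,"y":0,"z":0,"twist":0},{"fingers":4.5,"x":0,"y":0,"z":0,"twist":0},{"fingers":3,"x":0,"y":0,"z":0,"twist":0},{"fingers":2,"x":0,"y":0,"z":0,"twist":0},{"fingers":2,"x":0,"y":0,"z":0,"twist":0},{"fingers":2,"x":0,"y":0,"z":0,"twist":0}]'; python3 -c "
from h import *
plan(535,-212.3,22,-0.128)"
```

```text
time_s: 4.1
eef_pos: [536.5, -213.3, 22.1]
orientation: [3.124, -0.181, 0.038]
contact_force: [0.4, 0.3, 0.0]
grip_width: 41.7
t 4.1 pos [ 536.5 -213.3   22.1] yaw -0.115 toolz [ 0.024 -0.014 -1.   ] q [-0.466  0.226  1.758 -0.002  1.131  1.221] F [0.4 0.3 0. ] grip 41.7
shift cm [-0.16 -0.08  0.01] twist 0.013 or -3.129
```

```bash
python3 -m creep '[{"fingers":0,"x":0,"y":0,"z":0,"twist":0},{"fingers":0,"x":0,"y":0,"z":0,"twist":0},{"fingers":0,"x":0,"y":0,"z":0,"twist":0},{"fingers":0,"x":0,"y":0,"z":-1,"twist":0},{"fingers":0,"x":0,"y":0,"z":-2,"twist":0},{"fingers":0,"x":0,"y":0,"z":-2,"twist":0},{"fingers":0,"x":0,"y":0,"z":0,"twist":0}]'; python3 -c "
from h import *
p,d=capture('scene');cv2.imwrite('pics/s2.png',p[100:340,30:350])
plan(535,-212.3,170,-0.128)"
```

```text
time_s: 4.8
eef_pos: [534.1, -211.9, 73.8]
orientation: [3.125, -0.181, 0.034]
contact_force: [1.0, -0.1, -1.2]
grip_width: 37.8
t 4.85 pos [ 533.4 -211.6   72.2] yaw -0.115 toolz [ 0.019 -0.011 -1.   ] q [-0.466  0.156  1.736 -0.002  1.227  1.221] F [ 0.1 -0.6 -1.4] grip 37.9
shift cm [ 0.37  0.14 -9.77] twist 0.013 or -3.129
```

View pics/s2.png

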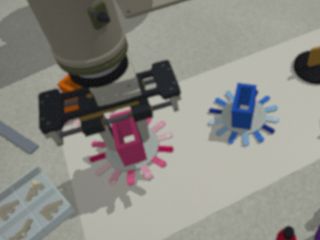

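The wheel is gripped (37.8 mm) and lifted level. Next I raise it and turn it.

```bash
python3 -m creep '[{"fingers":0,"x":0,"y":0,"z":-3,"twist":0},{"fingers":0,"x":0,"y":0,"z":-3,"twist":-0.1},{"fingers":0,"x":0,"y":0,"z":-3,"twist":-0.14},{"fingers":0,"x":0,"y":0,"z":0,"twist":-0.14},{"fingers":0,"x":0,"y":0,"z":0,"twist":-0.14},{"fingers":0,"x":0,"y":0,"z":0,"twist":-0.14},{"fingers":0,"x":0,"y":0,"z":0,"twist":-0.14},{"fingers":0,"x":0,"y":0,"z":0,"twist":-0.14},{"fingers":0,"x":0,"y":0,"z":0,"twist":-0.14},{"fingers":0,"x":0,"y":0,"z":0,"twist":0}]'; python3 -c "
from h import *
plan(489.5,216.3,160,1.33)"
```

```text
time_s: 5.85
eef_pos: [526.1, -208.0, 153.0]
orientation: [2.746, 1.513, 0.003]
contact_force: [0.2, 0.1, -1.9]
grip_width: 38.0
t 5.85 pos [ 526.1 -208.   153. ] yaw 1.007 toolz [ 0.005 -0.004 -1.   ] q [-0.466  0.072  1.672 -0.002  1.392  0.098] F [ 0.2  0.1 -1.9] grip 38.0
shift cm [ 33.91 -25.76  -0.9 ] twist -0.323 or 2.819
```

```bash
python3 -m creep '[{"fingers":0,"x":1.5,"y":-1.2,"z":-0.5,"twist":0},{"fingers":0,"x":3.0,"y":-2.3,"z":0,"twist":0},{"fingers":0,"x":3.8,"y":-2.9,"z":0,"twist":0},{"fingers":0,"x":3.8,"y":-2.9,"z":0,"twist":0},{"fingers":0,"x":3.8,"y":-2.9,"z":0,"twist":0},{"fingers":0,"x":3.8,"y":-2.9,"z":0,"twist":0},{"fingers":0,"x":3.8,"y":-2.9,"z":0,"twist":0},{"fingers":0,"x":3,"y":-2.3,"z":0,"twist":0},{"fingers":0,"x":1.5,"y":-1.2,"z":0,"twist":0},{"fingers":0,"x":0,"y":0,"z":0,"twist":0}]'; python3 -c "
from h import *
plan(489.5,216.3,160,1.33)"
```

```text
time_s: 6.85
eef_pos: [492.8, 163.0, 153.6]
orientation: [2.784, 1.454, 0.001]
contact_force: [-0.3, -0.7, -0.5]
grip_width: 37.9
t 6.85 pos [492.8 163.  153.6] yaw 0.963 toolz [ 0.001 -0.    -1.   ] q [ 0.221 -0.049  1.793 -0.     1.398  0.829] F [-0.3 -0.7 -0.5] grip 37.9
shift cm [ 4.18 -3.31 -0.64] twist -0.367 or 2.774
```

```bash
python3 -m creep '[{"fingers":0,"x":2.0,"y":-1.5,"z":0,"twist":0},{"fingers":0,"x":2.0,"y":-1.5,"z":0,"twist":0},{"fingers":0,"x":0,"y":0,"z":0,"twist":-0.12},{"fingers":0,"x":0,"y":0,"z":0,"twist":-0.12},{"fingers":0,"x":0,"y":0,"z":0,"twist":-0.12},{"fingers":0,"x":0,"y":0,"z":0,"twist":0},{"fingers":0,"x":0,"y":0,"z":0,"twist":0}]'; python3 -c "
from h import *
for n in('scene','top'):
    p,d=capture(n);cv2.imwrite('pics/'+n+'3.png',cv2.resize(p[60:260,230:480] if n=='scene' else p[100:300,80:330],None,fx=3,fy=3))
    np.savez(n+'3.npz',p=p,d=d)
plan(489.5,216.3,110,1.33)"
```

```text
time_s: 7.55
eef_pos: [487.7, 213.8, 152.0]
orientation: [2.489, 1.916, -0.006]
contact_force: [-0.5, 0.8, -2.6]
grip_width: 37.6
t 7.65 pos [487.8 213.8 152. ] yaw 1.314 toolz [-0.002 -0.002 -1.   ] q [ 3.180e-01 -7.000e-03  1.754e+00 -1.000e-03  1.398e+00  5.750e-01] F [ 0.2  0.3 -1.5] grip 38.1
shift cm [0.3  0.11 4.2 ] twist -0.016 or 3.125
```

View pics/scene3.png

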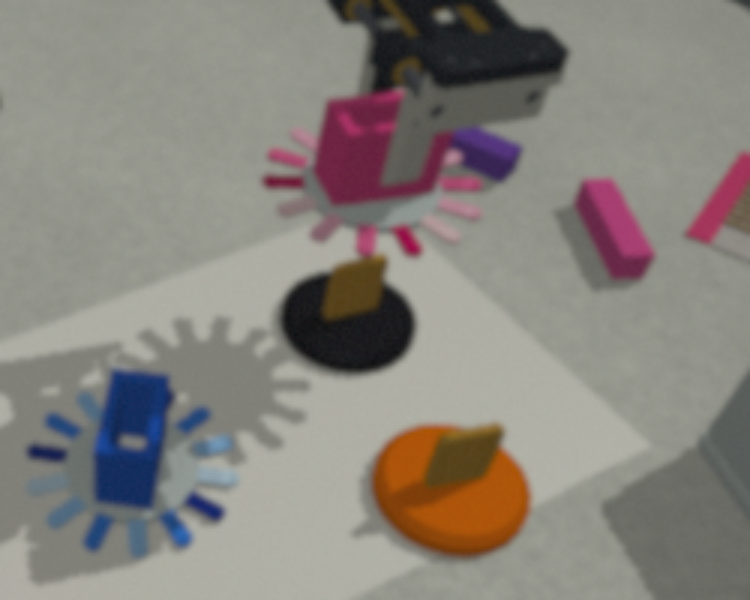

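View pics/top3.png

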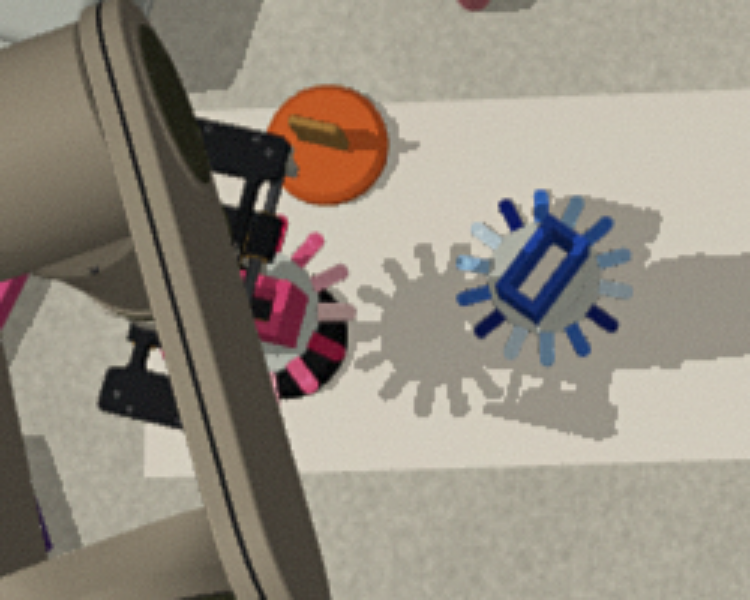

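The wheel hangs level above the black stand, near pixel (358,300) in the scene crop, with the hub parallel to the key. I'll lower it to just above the key.

```bash
python3 -m creep '[{"fingers":0,"x":0.3,"y":0.1,"z":1,"twist":-0.01},{"fingers":0,"x":0,"y":0,"z":1.5,"twist":0},{"fingers":0,"x":0,"y":0,"z":1.5,"twist":0},{"fingers":0,"x":0,"y":0,"z":0.8,"twist":0},{"fingers":0,"x":0,"y":0,"z":0,"twist":0},{"fingers":0,"x":0,"y":0,"z":0,"twist":0}]'; python3 - <<'E'
from h import *
p,d=capture('scene');cv2.imwrite('pics/scene4.png',cv2.resize(p[60:260,230:480],None,fx=3,fy=3))
W=cloud('scene',d); hsv=cv2.cvtColor(p,cv2.COLOR_BGR2HSV).astype(int)
m=(hsv[...,0]>155)&(hsv[...,0]<178)&(hsv[...,1]>110)&(d>0)
near=(abs(W[...,0]-490)<80)&(abs(W[...,1]-216)<80)
for lo,hi in((65,85),(88,115),(115,150)):
    Q=W[m&near&(W[...,2]>lo)&(W[...,2]<hi)]
    if len(Q)>5: print(lo,hi,len(Q),rect(Q),np.percentile(Q[:,2],[5,95]).round(1), cv2.minEnclosingCircle(Q[:,:2].astype(np.float32)))
plan(489.5,216.3,38,1.33)
E
```

```text
time_s: 8.25
eef_pos: [488.4, 215.8, 98.0]
orientation: [-2.484, -1.922, 0.009]
contact_force: [-0.5, -0.2, -1.8]
grip_width: 38.0
65 85 233 (array([508. , 194.4]), array([133.5,  88.5]), 0.847) [78.5 84.2] ((490.8800048828125, 210.22572326660156), 68.90296173095703)
88 115 276 (array([489.8, 213.1]), array([69.2, 38.4]), 1.291) [ 88.9 113.7] ((488.5685119628906, 213.40040588378906), 38.434268951416016)
115 150 393 (array([488.8, 211.8]), array([65.8, 40. ]), 1.331) [116.3 136.2] ((489.79498291015625, 212.5554962158203), 36.92604446411133)
t 8.3 pos [488.4 215.7  98.1] yaw 1.317 toolz [-0.005 -0.003 -1.   ] q [ 0.321  0.05   1.799 -0.002  1.298  0.575] F [-0.3 -0.4 -1.3] grip 37.9
shift cm [0.11 0.12 6.  ] twist -0.013 or 3.129
```

View pics/scene4.png

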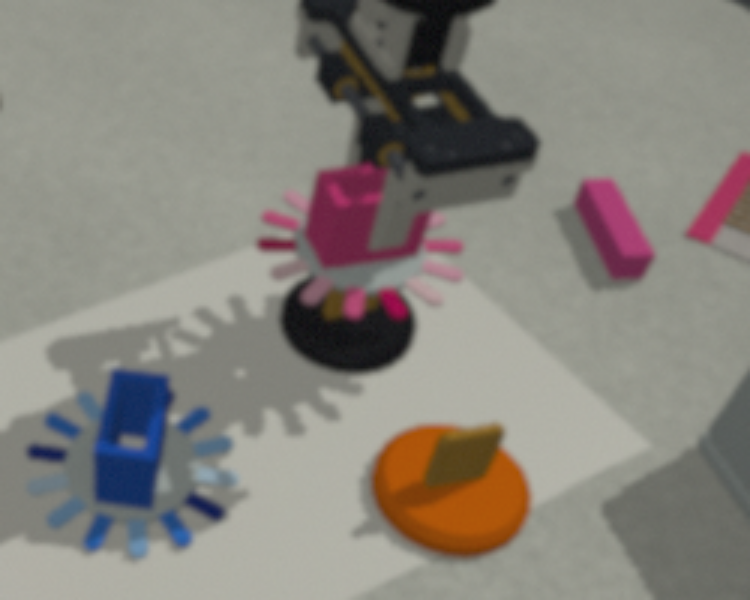

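The hub is square over the key, about 4 mm short along the key's length. I'll correct that and lower the wheel.

```bash
python3 -m creep '[{"fingers":0,"x":0.35,"y":0.05,"z":0,"twist":0},{"fingers":0,"x":0,"y":0,"z":0,"twist":0},{"fingers":0,"x":0,"y":0,"z":0.8,"twist":0},{"fingers":0,"x":0,"y":0,"z":0.8,"twist":0},{"fingers":0,"x":0,"y":0,"z":0.8,"twist":0},{"fingers":0,"x":0,"y":0,"z":0,"twist":0}]'; python3 -c "
from h import *
plan(490,219,38,1.33)"
```

```text
time_s: 8.9
eef_pos: [491.3, 219.8, 74.0]
orientation: [2.484, 1.922, -0.004]
contact_force: [-0.8, 0.1, -2.2]
grip_width: 38.0
t 8.9 pos [491.3 219.8  74. ] yaw 1.317 toolz [-0.001 -0.002 -1.   ] q [ 0.327  0.085  1.809 -0.002  1.249  0.581] F [-0.8  0.1 -2.2] grip 38.0
shift cm [-0.1 -0.1  3.6] twist -0.013 or 3.129
```

Underside at about 52 mm, over the key with no contact force.

```bash
python3 -m creep '[{"fingers":0,"x":0,"y":0,"z":0.8,"twist":0},{"fingers":0,"x":0,"y":0,"z":0.8,"twist":0},{"fingers":0,"x":0,"y":0,"z":0.8,"twist":0},{"fingers":0,"x":0,"y":0,"z":0.5,"twist":0},{"fingers":0,"x":0,"y":0,"z":0,"twist":0},{"fingers":0,"x":0,"y":0,"z":0,"twist":0}]'; python3 -c "
from h import *
plan(490,219,38,1.33)"
```

```text
time_s: 9.5
eef_pos: [490.4, 219.4, 41.3]
orientation: [2.485, 1.922, -0.007]
contact_force: [0.5, 0.4, -0.8]
grip_width: 37.9
t 9.5 pos [490.4 219.4  41.3] yaw 1.317 toolz [-0.003 -0.003 -1.   ] q [ 0.326  0.128  1.829 -0.002  1.189  0.581] F [ 0.5  0.4 -0.8] grip 37.9
shift cm [-0.05 -0.03  0.33] twist -0.013 or 3.129
```

```bash
python3 -m creep '[{"fingers":0,"x":0,"y":0,"z":0.2,"twist":0},{"fingers":0,"x":0,"y":0,"z":0.1,"twist":0},{"fingers":0,"x":0,"y":0,"z":0.1,"twist":0},{"fingers":0,"x":0,"y":0,"z":0,"twist":0}]'; python3 - <<'E'
from h import *
p,d=capture('scene');cv2.imwrite('pics/scene5.png',cv2.resize(p[60:260,230:480],None,fx=3,fy=3))
W=cloud('scene',d); hsv=cv2.cvtColor(p,cv2.COLOR_BGR2HSV).astype(int)
m=(hsv[...,0]>155)&(hsv[...,0]<178)&(hsv[...,1]>110)&(d>0)&(abs(W[...,0]-490)<80)&(abs(W[...,1]-216)<80)
for lo,hi in((5,26),(30,100)):
    Q=W[m&(W[...,2]>lo)&(W[...,2]<hi)]; print(len(Q),rect(Q),np.percentile(Q[:,2],[5,50,95]).round(1))
plan(490,219,38,1.33)
E
```

```text
time_s: 9.9
eef_pos: [491.4, 219.5, 39.5]
orientation: [2.484, 1.922, -0.004]
contact_force: [-0.5, 0.7, -0.4]
grip_width: 37.8
219 (array([512.1, 199.1]), array([133.6,  86.4]), 0.873) [ 9.6 22.9 25.2]
498 (array([491.7, 216.4]), array([68.1, 39.7]), 1.34) [33.2 61.6 77.6]
t 9.95 pos [491.6 219.5  39.5] yaw 1.317 toolz [-0.001 -0.002 -1.   ] q [ 0.326  0.131  1.829 -0.002  1.183  0.58 ] F [ 0.3  0.1 -1.2] grip 37.8
shift cm [-0.09 -0.14  0.15] twist -0.013 or 3.129
```

View pics/scene5.png

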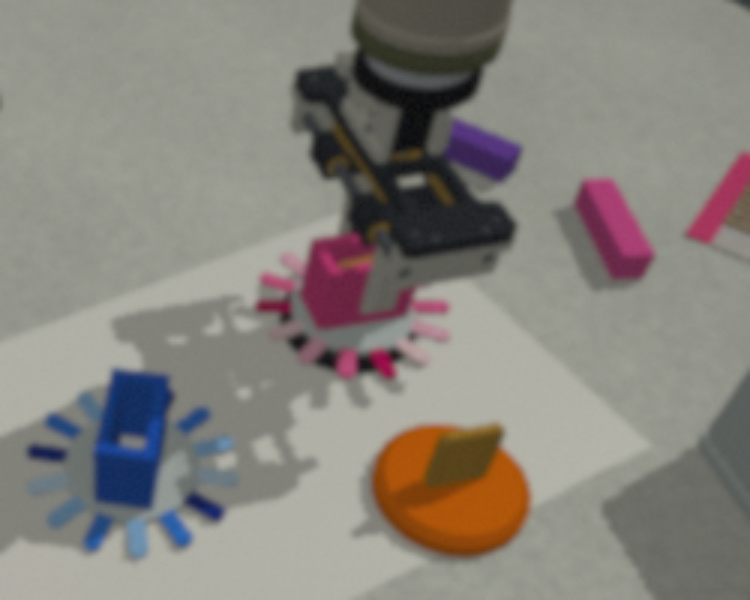

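The key shows inside the slot. The wheel is about 1–2 mm above its seat, so I'll lower until contact.

```bash
python3 -m creep '[{"fingers":0,"x":0,"y":0,"z":0.15,"twist":0},{"fingers":0,"x":0,"y":0,"z":0.15,"twist":0},{"fingers":0,"x":0,"y":0,"z":0.05,"twist":0}]'
```

```text
time_s: 10.25
eef_pos: [492.3, 219.6, 38.8]
orientation: [2.483, 1.922, -0.002]
contact_force: [-0.9, 0.0, -0.4]
grip_width: 37.7
```

```bash
python3 -m creep '[{"fingers":0,"x":0,"y":-0.1,"z":0.25,"twist":0},{"fingers":0,"x":0,"y":0,"z":0.2,"twist":0}]'; python3 -m creep '[{"fingers":0,"x":0,"y":0,"z":0.2,"twist":0}]'
```

```text
time_s: 10.45
eef_pos: [492.9, 219.4, 37.8]
orientation: [2.481, 1.921, 0.0]
contact_force: [-9.6, -4.2, 17.7]
grip_width: 37.6
time_s: 10.55
eef_pos: [493.3, 219.5, 37.8]
orientation: [2.481, 1.921, 0.001]
contact_force: [-10.1, -4.3, 22.1]
grip_width: 37.8
```

Seated: z stopped at 37.8 mm with about 20 N upward. Release.

```bash
python3 -m creep '[{"fingers":4.5,"x":0,"y":0,"z":0,"twist":0},{"fingers":6,"x":0,"y":0,"z":0,"twist":0},{"fingers":7,"x":0,"y":0,"z":0,"twist":0},{"fingers":7,"x":0,"y":0,"z":0,"twist":0},{"fingers":7,"x":0,"y":0,"z":0,"twist":0},{"fingers":7,"x":0,"y":0,"z":0,"twist":0}]'; python3 -c "
from h import *
plan(490,219,160,1.33)"
```

```text
time_s: 11.15
eef_pos: [494.0, 219.8, 37.7]
orientation: [2.48, 1.92, 0.003]
contact_force: [-0.0, -0.8, 0.6]
grip_width: 70.0
t 11.15 pos [494.  219.8  37.7] yaw 1.318 toolz [ 0.005 -0.002 -1.   ] q [ 0.326  0.134  1.829 -0.004  1.175  0.581] F [-0.  -0.8  0.6] grip 70.0
shift cm [ -0.19  -0.31 -12.23] twist -0.012 or 3.129
```

```bash
python3 -m creep '[{"fingers":7,"x":0,"y":-0.2,"z":-1,"twist":0},{"fingers":7,"x":0,"y":0,"z":-2,"twist":0},{"fingers":7,"x":0,"y":0,"z":-3,"twist":0},{"fingers":7,"x":0,"y":0,"z":-3,"twist":0},{"fingers":7,"x":0,"y":0,"z":-4,"twist":0},{"fingers":7,"x":0,"y":0,"z":-4,"twist":0},{"fingers":7,"x":-4,"y":0,"z":0,"twist":0},{"fingers":7,"x":-4,"y":0,"z":0,"twist":0},{"fingers":7,"x":-4,"y":0,"z":0,"twist":0},{"fingers":7,"x":0,"y":0,"z":0,"twist":0}]'; python3 -m creep '[{"fingers":7,"x":-4,"y":0,"z":0,"twist":0},{"fingers":7,"x":-4,"y":0,"z":0,"twist":0},{"fingers":7,"x":-4,"y":0,"z":0,"twist":0},{"fingers":7,"x":0,"y":0,"z":0,"twist":0},{"fingers":7,"x":0,"y":0,"z":0,"twist":0}]'; python3 - <<'E'
from h import *
for n in('scene','top'):
    p,d=capture(n);cv2.imwrite('pics/'+n+'6.png',p)
    analyse(n,p,d)
    W=cloud(n,d); hsv=cv2.cvtColor(p,cv2.COLOR_BGR2HSV).astype(int)
    near=(abs(W[...,0]-490)<80)&(abs(W[...,1]-216)<80)&(d>0)
    m=(hsv[...,0]>155)&(hsv[...,0]<178)&(hsv[...,1]>110)
    Q=W[m&near&(W[...,2]>40)]; print(n,'pink on stand',len(Q),rect(Q) if len(Q) else '',np.percentile(Q[:,2],[5,50,95]).round(1))
    Q=W[near&(W[...,2]>17)&(W[...,2]<30)]; c,*_=np.linalg.lstsq(np.c_[Q[:,:2]-[490,216],np.ones(len(Q))],Q[:,2],rcond=None); print('ring plane',c.round(3))
E
```

```text
time_s: 12.15
eef_pos: [459.0, 102.0, 221.9]
orientation: [2.474, 1.923, 0.008]
contact_force: [0.8, 0.0, -0.1]
grip_width: 70.0
time_s: 12.65
eef_pos: [428.9, -16.4, 225.7]
orientation: [2.472, 1.921, 0.016]
contact_force: [-0.2, -0.1, 1.0]
grip_width: 70.2
scene pink [332 137  39  27 687] z [48.  67.1 75.9] mean [499.  212.2  65.2] (array([494.5, 216.6]), array([68.8, 38.7]), 1.31)
scene pink [441 282  38  33 374] z [46.1 56.5 67.4] mean [837.9 149.2  56.7] (array([837.1, 153. ]), array([55.3, 19.8]), 0.184)
scene pink [308 330  17  18 176] z [46.1 51.1 65.1] mean [784.3 -64.3  52.2] (array([783., -63.]), array([24.8, 18.9]), 0.602)
scene blue [262 184  25  34 442] z [47.  58.5 60.3] mean [534.9   6.8  56.4] (array([531.4,   9.3]), array([38.1, 68.3]), -0.666)
scene key [343 144  16   5  40] z [62.6 64.9 66.2] mean [489.7 218.2  64.7] (array([489. , 217.4]), array([34.1,  9.5]), 1.516)
scene key [ 88 172  42  33 716] z [37.1 54.1 60.3] mean [ 347.7 -263.1   51.7] (array([ 343.2, -263.8]), array([74.6, 39.1]), 0.562)
scene key [374 202  23  15 245] z [36.8 53.1 65.8] mean [647.3 179
[... 529 characters left out ...]
] (array([493.4, 215.9]), array([71.4, 38.3]), 1.323)
top key [  0  52  16  34 282] z [36.8 54.6 76.7] mean [842.3 620.1  55.7] (array([845.5, 621.1]), array([32.6, 69.2]), -0.272)
top key [176 138  19  10 111] z [38.9 61.6 67.3] mean [643.2 180.3  56.6] (array([644.9, 181.5]), array([39.9,  8.9]), 1.266)
top key [161 206  18   7  73] z [55.5 63.5 66.9] mean [487.7 214.3  62.7] (array([488.8, 215.2]), array([39.6,  8.5]), 1.382)
top key [370 249  34  36 456] z [39.2 58.3 62. ] mean [ 343.2 -264.6   55.5] (array([ 343.6, -265.5]), array([70.4, 39.2]), 0.548)
top pink on stand 447 (array([493.4, 215.9]), array([71.4, 38.3]), 1.323) [44.3 74.  77.8]
ring plane [1.0000e-03 1.0000e-03 2.1319e+01]
```

View pics/scene6.png

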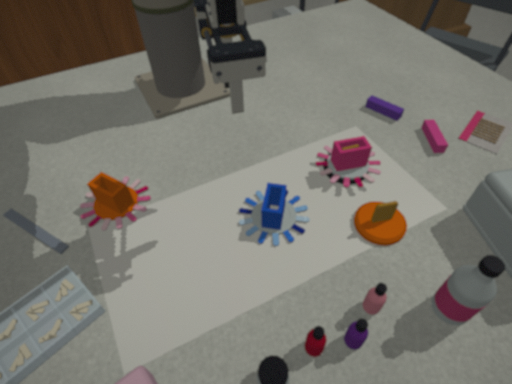

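View pics/top6.png

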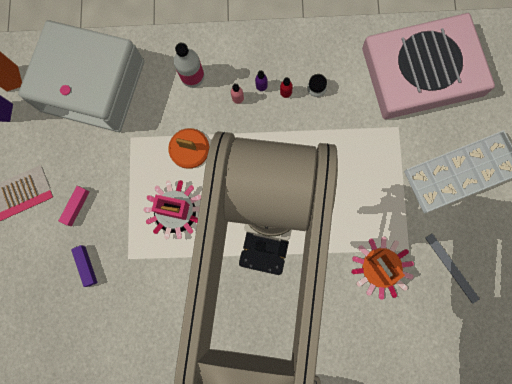

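The wheel sits on the stand at (172,207) in the top view, about 4–5 mm off the key axis. The ring is flat with its top at about 21.5 mm, so it is fully home. Blue hasn't moved, and the arm is clear.

```bash
python3 -c "
from workcell import order,arm
print(arm.sense()['dq'].round(3)); print(order.sign_off())"
```

```text
[ 0.018  0.008  0.001  0.001 -0.003 -0.003]
the job is handed in; nothing more can be done
None
```

I placed the pink wheel on the black stand and handed the job in at about 13 s of the 40 s allowed; sign-off gave no verdict. I lifted it by its hub, turned it about 83° to line up with the key, and lowered it until the foot pushed back with about 20 N. Only then did I open the fingers and back the arm away.

**Last checks, from both cameras before handing in:**
- **Position:** the hub is about 3–5 mm from the key's axis (limit 16 mm).
- **Alignment:** the hub's long side reads 1.31–1.32 rad. My readings of the key ranged from 1.26 to 1.40 rad, so the angle is off by less than 0.1 rad (limit 0.45).
- **Height and level:** the ring is level to within 0.005 rad, with its top at about 21.5 mm. That puts the wheel fully home on the 16 mm foot.
- **Blue wheel:** it had not moved, as seen by the scene camera. The arm hid it from the top camera at the end.
- **Arm:** it was clear of everything, with no contact force beyond noise.

No check failed. The only disagreement was the few millimetres and about 0.1 rad between the two cameras' readings of the key.

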